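# Change over the retained food samples in the sample drawer

## Robot

A 6-joint arm with a two-finger parallel gripper is mounted at the origin on the work surface. World frame = base frame: x ahead of the robot, y to its left, z up, the work surface at z = 0. Lengths are in m, angles in rad, forces in N, time in s.
With the tool pointing down it reaches from about 0.25 to 0.85 m from the base axis. Payload 12.5 kg.
Tool frame: the origin (TCP) lies at the very end of the fingers, on their centre line; the grasp point (between the pads) lies 19 mm behind it (env.grasp_offset is the distance from the TCP to the grasp point, in m); z points along the fingers, y is the line along which they close (so a half turn about z gives the same grasp; the last joint's range is limited). The gripper opens to 93 mm and grips with 3 to 60 N. Pads are 15 mm wide; open, the fingers measure 128 mm over their backs; the gripper's body (75 mm by 188 mm) begins 65 mm behind the grasp point.
Start: joints at [1.055, 0.351, 1.652, -0, 1.139, -0.085], TCP at [0.23, 0.5, 0.219] pointing down, gripper open.
Joint ranges: [-2.75, 2.75], [-0.79, 2.1], [0.01, 2.65], [-1.57, 4.71], [0.07, 3.14], [-2.87, 2.87]. Speed limits (rad/s): [2.22, 2.22, 2.79, 3.14, 3.14, 3.14].

## Interface

Orientations are given as a unit quaternion [x, y, z, w].
In Python, from bench import env gives the robot as it stands.
- The arm moves only by the tool jog_arm, never from a script. Its argument "plan" is a list of rows, each a list of 7 numbers: the shift along the tool's x, y, z in mm, then the turn, a rotation vector about the tool's x, y, z in degrees, then the closure, from -1 (fully open) to 1 (shut). A call has 1 to 5 rows; each row is the pose to reach, as a shift and turn from the pose commanded when the call began, along the tool's axes at that moment; what a row does not reach only later rows make up. A row lasts 1/10 s, in which the tool goes at most 50 mm and 8.59 degrees, less where a joint would pass 70% of its speed; a pose out of reach is approached as far as the arm can. A call with a gripper value outside its range is refused whole. The fingers move at their own pace and stop on an object; "newtons" is the grip in N (left out, the last holds). Time passes only in rows, so rows that repeat a pose let the fingers close. It gives the time, the measured TCP pose, the force, the opening and the grip force at its end, in the units of the state.
- env.get_state(): the state, without advancing time (a new reading comes with each control period).
- env.capture(name): name is "scene" or "side" or "wrist"; returns a dict with "pixels" (400x640x3 uint8, blue, green, red), "range_z" (400x640 float32, m along the optical axis (not along the pixel's ray), 0 where there is no reading), "camera_matrix" (3x3 intrinsics, pixels), "rvec" (rotation vector, rad) and "tvec" (3), from world to camera coordinates, as OpenCV has them. Camera axes: x right, y down, z forward; pixel columns grow to the right and rows downward; lengths in m; the calibration is good to about 2 mm. A picture is of the moment at which its call begins.
- env.job_done(): hands the job in; it is judged then, once.
The state is a dict: "clock": time; "joints": joint angles; "joint_vel": joint speeds; "joint_efforts": joint torques, N m; "tool_pos": TCP position; "tcp_rot": TCP orientation; "contact_force": force on the tool from outside, world axes, zero at the start; "torque": the same for the moment, N m; "finger_gap": opening from 0.0 (shut) to 1.0 (fully open); "grasp_force": force on a finger pad.
Only numpy, scipy, OpenCV 4.12 (cv2) and the standard library are available. Lean on these libraries where they do the work, as an engineer would, in place of code of your own. Each camera call takes 0.05 s, during which the arm holds its last target. There are 200 camera calls.

## Task

Change over the retained samples: first stand whatever blocks the drawer (carton, canister or both) upright on the blue mat, and only then pull the drawer out to its stop. Move the old red-knobbed tin into the red tray, stand every blue-knobbed tin upright inside the drawer, and push the drawer fully shut. Leave the yellow-knobbed tin and everything else where it is; if a tin or one of the moved things gets knocked out of place meanwhile, put it right.

Things in the scene. Friction and masses are not known exactly. Their poses are not given: they have to be found in the camera images.
- drawer (a joint): Travel in m of the one drawer of a low white cabinet (190 deep x 270 wide x 106 mm high, fixed to the table, drawer towards the robot): 0 shut, 0.150 fully out at its stop. It slides with about 3 N of friction and stays where it is left. Its grey front panel is 270 mm wide, 12 mm thick, from 6 to 94 mm above the table.
- drawer_in (a point): Centre of the drawer's inner floor, 15 mm above the table; moves with the drawer. x into the cabinet (away from the robot), y across, z up: the drawer opens along -x. Inside 150 mm (x) by 230 mm (y); side and back walls 45 mm, front panel 79 mm above the inner floor; outer face of the front at x = -87 mm. Fully out, all of it is open from above.
- drawer_handle (a point): Middle of the drawer's handle, a dark horizontal round bar 12 mm thick and 130 mm long along y, 45 mm out from the drawer front, 80 mm above the table, held by two short rods 60 mm either side of the middle. Moves with the drawer; can be pinched from above. Axes as drawer_in.
- mat: Blue mat with a white border line, 220 x 220 x 3 mm, fixed to the table, left or right of the cabinet's front: the set-aside place. Origin at the centre of its underside; x, y along its edges.
- board: Green sheet with a white border line, 220 x 220 x 3 mm, fixed to the table on the other side from the mat, on which the new tins and the yellow-knobbed tin stand. Origin at the centre of its underside.
- return_tray: Red tray, 110 x 110 mm outside, walls 4 mm thick and 18 mm high, floor 4 mm thick, fixed to the table, between the mat and the green sheet and near the robot. Origin at the centre of its underside; x, y along its sides.
- carton: Green and yellow carton with closed lid, rigid, 130 mm (its x) by 54 mm (its y) by 60 mm high, about 0.22 kg; may be absent. Stands in front of the drawer. Origin at the centre of its underside.
- canister: Larger stainless canister with a black knob: body 90 mm across and 60 mm high, fixed round knob 26 mm across and 30 mm tall on top (total 90 mm), one rigid piece of about 0.45 kg; may be absent. Stands in front of the drawer. Origin at the centre of its underside.
- old_tin: Stainless sample tin with a red knob: body 62 mm across and 42 mm high, on its lid a fixed round knob 24 mm across and 30 mm tall (total height 72 mm). Lid and tin are one rigid piece; about 0.13 to 0.24 kg. Lift it by the knob. Origin at the centre of its underside, z up the axis. The old sample; at the start it stands inside the shut drawer.
- yellow_tin: Stainless sample tin with a yellow knob: body 62 mm across and 42 mm high, on its lid a fixed round knob 24 mm across and 30 mm tall (total height 72 mm). Lid and tin are one rigid piece; about 0.13 to 0.24 kg. Lift it by the knob. Origin at the centre of its underside, z up the axis. Stands among the new tins on the green sheet; not part of the job.
- beaker: Open steel beaker, 90 mm across and 100 mm high, on the table at the left; bystander. Origin at the centre of its underside.
- probe: Probe thermometer lying on the table near the robot on the right, white handle 110 x 18 x 14 mm with a thin steel needle 90 mm long; bystander. Origin under the centre of the handle.
- tin1: Stainless sample tin with a blue knob: body 62 mm across and 42 mm high, on its lid a fixed round knob 24 mm across and 30 mm tall (total height 72 mm). Lid and tin are one rigid piece; about 0.13 to 0.24 kg. Lift it by the knob. Origin at the centre of its underside, z up the axis. A new sample; may be absent; at the start it stands on the green sheet.
- tin2: Stainless sample tin with a blue knob: body 62 mm across and 42 mm high, on its lid a fixed round knob 24 mm across and 30 mm tall (total height 72 mm). Lid and tin are one rigid piece; about 0.13 to 0.24 kg. Lift it by the knob. Origin at the centre of its underside, z up the axis. A new sample; may be absent; at the start it stands on the green sheet.
- tin3: Stainless sample tin with a blue knob: body 62 mm across and 42 mm high, on its lid a fixed round knob 24 mm across and 30 mm tall (total height 72 mm). Lid and tin are one rigid piece; about 0.13 to 0.24 kg. Lift it by the knob. Origin at the centre of its underside, z up the axis. A new sample; may be absent; at the start it stands on the green sheet.

How it is judged:
On the way, in this order (a step that is already met when the one before it is completed fails the run):
1. everything that blocked the drawer stands upright on the blue mat, let go (x of carton in the frame of mat between -0.11 and 0.11 m and y of carton in the frame of mat between -0.11 and 0.11 m and z of each of carton, canister in the frame of mat below 0.015 m and angle between each of carton, canister's own z axis and vertical below 0.15 rad and x of canister in the frame of mat between -0.11 and 0.11 m and y of canister in the frame of mat between -0.11 and 0.11 m and contact force between the fingers and carton below 0.5 N and contact force between the fingers and canister below 0.5 N), for 0.2 s.
2. the drawer is pulled out to its stop (value of joint drawer above 0.14 m), for 0.2 s.
3. the drawer is pushed fully shut with the new tins inside (value of joint drawer below 0.008 m and x of tin1 in the frame of drawer_in between -0.07 and 0.07 m and y of tin1 in the frame of drawer_in between -0.11 and 0.11 m and z of tin1 in the frame of drawer_in between -0.012 and 0.012 m and angle between each of tin1, tin2, tin3's own z axis and vertical below 0.15 rad and x of tin2 in the frame of drawer_in between -0.07 and 0.07 m and y of tin2 in the frame of drawer_in between -0.11 and 0.11 m and z of tin2 in the frame of drawer_in between -0.012 and 0.012 m and x of tin3 in the frame of drawer_in between -0.07 and 0.07 m and y of tin3 in the frame of drawer_in between -0.11 and 0.11 m and z of tin3 in the frame of drawer_in between -0.012 and 0.012 m), for 0.2 s.
At the end, for the whole second after the job is handed in: Carton and canister stand with centres over the blue mat, the red-knobbed tin in the red tray, every blue-knobbed tin on the drawer's floor; drawer within 8 mm of shut; all upright (tilt under 0.15 rad) and at rest (under 0.03 m/s) (all of step 3 and x of carton in the frame of mat between -0.11 and 0.11 m and y of carton in the frame of mat between -0.11 and 0.11 m and z of each of carton, canister in the frame of mat below 0.015 m and angle between each of carton, canister, old_tin's own z axis and vertical below 0.15 rad and x of canister in the frame of mat between -0.11 and 0.11 m and y of canister in the frame of mat between -0.11 and 0.11 m and x of old_tin in the frame of return_tray between -0.05 and 0.05 m and y of old_tin in the frame of return_tray between -0.05 and 0.05 m and z of old_tin in the frame of return_tray below 0.015 m and linear speed of each of carton, canister, tin1, tin2, tin3, old_tin below 0.03 m/s); the robot touches nothing.
It fails at once if the yellow-knobbed tin is shifted more than 6 cm or tipped over (distance of yellow_tin from where it was at the start of the episode above 0.06 m or angle between yellow_tin's own z axis and vertical above 0.6 rad).
It fails at once if the beaker or the probe thermometer is shifted more than 4 cm (distance of any of beaker, probe from where it was at the start of the episode above 0.04 m).
It fails at once if the drawer is opened more than 4 cm while an obstacle still stands in front of it (value of joint drawer above 0.04 m and (distance of carton from where it was at the start of the episode below 0.09 m or distance of canister from where it was at the start of the episode below 0.09 m)).
Of carton, canister only 1 to 2 are there at a start; the rules pass over those that are not, and their reading is None.
Of tin1, tin2, tin3 only 2 to 3 are there at a start; the rules pass over those that are not, and their reading is None.
At some moment in a run one of carton, canister, tin1, tin2, tin3 may be knocked a few centimetres aside while the robot is not near it.
It also fails if it takes over 210 s, if anything falls off the work surface, if the arm or the gripper's body presses on something with over 40 N, if the wrist force passes 120 N, or if a joint passes its speed limit or range.

## Working session

There is one attempt and no reset: what is moved stays moved. The work goes in short steps, Python scripts to look and compute and a tool call to move; the robot and the scene stay as the last step left them, time stands still between calls to the robot, and variables do not carry over. Pictures are saved under pics/ and viewed, at most 14 in all, crops included, and the job is handed in when it is done.

Besides the shell and the picture viewer there is one more tool, called as a command line: name --pt "numbers of a row" for each row, then --argument value for the rest. jog_arm: Moves the arm, as the interface text tells. Its arguments: {"type":"object","properties":{"plan":{"type":"array","items":{"type":"array","items":{"type":"number"}}},"newtons":{"type":"number"}},"required":["plan"]}

```bash
mkdir -p pics; ls
cat > h.py <<'E'
import numpy as np, cv2
from bench import env
from scipy.spatial.transform import Rotation as R
def cap(n): return env.capture(n)
def world(c):
    K=c["camera_matrix"];Rm=cv2.Rodrigues(np.array(c["rvec"],float))[0];t=np.array(c["tvec"]).ravel()
    z=c["range_z"];v,u=np.mgrid[:z.shape[0],:z.shape[1]]
    p=np.stack([(u-K[0][2])/K[0][0]*z,(v-K[1][2])/K[1][1]*z,z],-1)
    w=(p-t)@Rm
    w[z==0]=np.nan
    return w
def st():
    s=env.get_state();print({k:np.round(s[k],3).tolist() for k in("clock","tool_pos","tcp_rot","contact_force","finger_gap","grasp_force")});print(np.round(R.from_quat(s["tcp_rot"]).as_matrix(),3).tolist(), np.round(s["joints"],3).tolist());return s
E
python3 - <<'E'
from h import *
st()
for n in("scene","side"):
    c=cap(n);cv2.imwrite(f"pics/{n}0.png",c["pixels"]);Rm=cv2.Rodrigues(np.array(c["rvec"],float))[0];print(n,-Rm.T@np.array(c["tvec"]).ravel(),np.isnan(world(c)).mean())
    np.savez(n+"0.npz",**c)
E
```

```text
pics
{'clock': 0.0, 'tool_pos': [0.229, 0.499, 0.218], 'tcp_rot': [0.214, 0.977, -0.001, -0.0], 'contact_force': [-0.097, -0.03, 0.195], 'finger_gap': 1.002, 'grasp_force': 0.0}
[[-0.909, 0.418, -0.001], [0.418, 0.909, -0.001], [0.0, -0.001, -1.0]] [1.055, 0.351, 1.652, 0.0, 1.139, -0.085]
scene [ 1.01718549 -0.75914879  0.70945439] 0.003953125
side [ 0.24341362 -0.8142823   0.92118726] 0.00371484375
```

View pics/scene0.png

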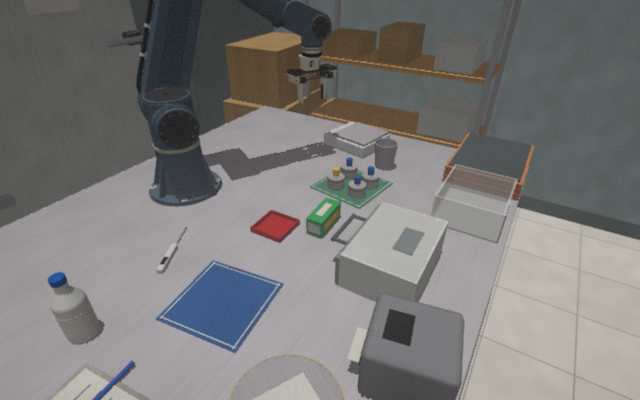

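View pics/side0.png

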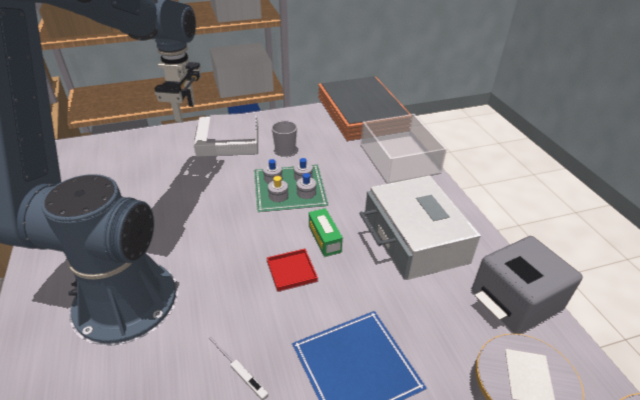

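Both views show the carton only (scene ~(324,217), side ~(325,232)) and no canister. There are three blue tins and one yellow on the green sheet (side ~(287,182)), a red tray at side (292,269) and the mat at (358,360).

```bash
cat >> h.py <<'E'
def hsvmask(c,lo,hi): return cv2.inRange(cv2.cvtColor(c["pixels"],cv2.COLOR_BGR2HSV),lo,hi)>0
BLUE=((100,90,40),(130,255,255));YEL=((18,110,80),(32,255,255));RED=((0,150,60),(6,255,255));GRN=((40,110,40),(85,255,255))
def knobs(c,col,zmin,zmax,box):
    """cluster coloured points in a height band -> knob centre; cluster mean per component"""
    w=world(c);m=hsvmask(c,*col)&(w[...,2]>zmin)&(w[...,2]<zmax)
    for i in range(2): m&=(w[...,i]>box[i][0])&(w[...,i]<box[i][1])
    n,l=cv2.connectedComponents(m.astype(np.uint8))
    out=[]
    for k in range(1,n):
        p=w[l==k]
        if len(p)<6: continue
        top=p[p[:,2]>p[:,2].max()-.008]
        out.append((len(p),np.round(p.min(0),3),np.round(p.max(0),3),np.round(top.mean(0),3)))
    return out
E
python3 - <<'E'
from h import *
for n in("scene","side"):
    c=dict(np.load(n+"0.npz"));w=world(c);print(n)
    A=((.1,1),(-.6,.6))
    for nm,col,z0,z1 in(("blue",BLUE,.03,.09),("yel",YEL,.03,.09)):
        for o in knobs(c,col,z0,z1,A): print(nm,*o)
    for nm,col,z0,z1 in(("mat",BLUE,-.01,.015),("tray",((0,150,60),(8,255,255)),-.01,.03),("carton top",GRN,.05,.07),("board",((40,40,30),(90,255,255)),-.01,.012)):
        m=hsvmask(c,*col)&(w[...,2]>z0)&(w[...,2]<z1)&(w[...,0]<.9)&(w[...,0]>.15)
        m=cv2.morphologyEx(m.astype(np.uint8),cv2.MORPH_OPEN,np.ones((2,2)))>0
        nn,l,s,_=cv2.connectedComponentsWithStats(m.astype(np.uint8)); 
        if nn<2: print(nm,'none');continue
        k=1+np.argmax(s[1:,4]); p=w[l==k]
        r=cv2.minAreaRect(p[:,:2].astype(np.float32)); print(nm,len(p),np.round(np.array(r[0]),3),np.round(r[1],3),round(r[2],1),'z',np.round(np.median(p[:,2]),3))
    # carton everything above table near
    m=(w[...,2]>.05)&(w[...,2]<.066)&(w[...,0]>.3)&(w[...,0]<.65)&(w[...,1]>-.1)&(w[...,1]<.12)
    p=w[m];r=cv2.minAreaRect(p[:,:2].astype(np.float32));print('z60 pts',len(p),r)
    m=(w[...,2]>.098)&(w[...,2]<.116)&(w[...,0]>.5)&(w[...,0]<1)&(abs(w[...,1])<.3)
    p=w[m];r=cv2.minAreaRect(p[:,:2].astype(np.float32));print('cab',len(p),np.round(cv2.boxPoints(r),3).tolist(),r[1],r[2],np.median(p[:,2]))
    # handle
    m=(w[...,2]>.077)&(w[...,2]<.092)&(w[...,0]>.45)&(w[...,0]<.75)&(w[...,1]>-.2)&(w[...,1]<.12)
    p=w[m];print('handle',len(p),p.min(0),p.max(0)); print(np.round(p[::max(1,len(p)//12)],3).tolist())
E
```

```text
scene
blue 40 [0.456 0.365 0.049] [0.479 0.384 0.076] [0.468 0.375 0.073]
blue 40 [0.556 0.343 0.05 ] [0.575 0.367 0.076] [0.566 0.354 0.073]
blue 48 [0.544 0.261 0.051] [0.563 0.284 0.077] [0.553 0.272 0.073]
yel 47 [0.453 0.271 0.051] [0.475 0.292 0.076] [0.464 0.281 0.073]
yel 45 [0.569 0.016 0.03 ] [0.575 0.106 0.045] [0.572 0.057 0.041]
mat 4851 [ 0.491 -0.336] [0.193 0.193] 8.6 z nan
tray 501 [ 0.429 -0.032] [0.102 0.107] 0.9 z nan
carton top 275 [0.55  0.058] [0.047 0.128] 4.0 z nan
board 594 [0.562 0.287] [0.265 0.198] 54.9 z nan
z60 pts 488 ((0.5453444719314575, 0.05652174353599548), (0.05529254302382469, 0.1275351494550705), 2.5974462032318115)
cab 5354 [[0.6380000114440918, -0.125], [0.8840000033378601, -0.1889999955892563], [1.0, 0.2529999911785126], [0.7549999952316284, 0.3179999887943268]] (0.4572388529777527, 0.2541794180870056) 75.29285430908203 0.10551914938307182
handle 337 [ 0.64244851 -0.14425655  0.07701644] [0.74941385 0.11906059 0.09199935]
[[0.694, 0.119, 0.091], [0.667, 0.049, 0.084], [0.668, 0.047, 0.079], [0.651, 0.011, 0.085], [0.65, -0.017, 0.085], [0.647
[... 855 characters left out ...]
7259516716, 0.12572990357875824), 3.2382376194000244)
cab 5013 [[0.6100000143051147, -0.23800000548362732], [0.8579999804496765, -0.30000001192092896], [0.9980000257492065, 0.25600001215934753], [0.7509999871253967, 0.3179999887943268]] (0.573544442653656, 0.2555835247039795) 75.84581756591797 0.10582324712382837
handle 590 [ 0.64031739 -0.14442855  0.07705512] [0.74924897 0.11971183 0.09199662]
[[0.697, 0.118, 0.092], [0.693, 0.064, 0.091], [0.661, 0.051, 0.084], [0.646, 0.042, 0.085], [0.692, 0.005, 0.086], [0.642, -0.004, 0.085], [0.701, -0.047, 0.09], [0.643, -0.045, 0.082], [0.69, -0.072, 0.084], [0.645, -0.067, 0.081], [0.7, -0.12, 0.092], [0.696, -0.128, 0.079], [0.704, -0.14, 0.078]]
```

jog_arm --pt "-220 -119 0 0 0 42 -1" --pt "-220 -119 0 0 0 42 -1" --pt "-220 -119 0 0 0 42 -1" --pt "-220 -119 0 0 0 42 -1" --pt "-220 -119 0 0 0 42 -1" --newtons 30

```text
clock: 0.6
tool_pos: [0.3805, 0.2981, 0.2186]
tcp_rot: [0.552, 0.834, -0.0, -0.0]
contact_force: [-0.0, 0.8, 0.7]
finger_gap: 1.004
grasp_force: 0.0
```

```bash
cat >> h.py <<'E'
def plan(*wps):
    """print tool-frame shift/turn from current pose to world (x,y,z,yaw of tool y deg)"""
    s=st();Rt=R.from_quat(s["tcp_rot"]);
    for x,y,z,yaw in wps:
        a=np.deg2rad(yaw);ty=np.array([np.cos(a),np.sin(a),0]);tz=np.array([0,0,-1.]);tx=np.cross(ty,tz)
        T=R.from_matrix(np.stack([tx,ty,tz],1))
        print((x,y,z,yaw),np.round(Rt.inv().apply(np.array([x,y,z])-s["tool_pos"])*1000,1),np.round((Rt.inv()*T).as_rotvec(degrees=True),1))
E
python3 - <<'E'
from h import *
plan((.544,.057,.13,3),(.544,.057,.026,3))
c=dict(np.load("side0.npz"));w=world(c)
m=hsvmask(c,*BLUE)&(abs(w[...,2])<.015)&(w[...,1]<-.15)
p=w[m];r=cv2.minAreaRect(p[:,:2].astype(np.float32));print('mat',r)
m=hsvmask(c,(0,150,60),(8,255,255))&(w[...,2]<.03)&(w[...,0]<.55)&(w[...,1]<.1)&(w[...,1]>-.15)
p=w[m];r=cv2.minAreaRect(p[:,:2].astype(np.float32));print('tray',r)
# front panel line, handle line
for y0,y1 in((.07,.118),(-.14,-.085)):
    q=w[(w[...,2]>.04)&(w[...,2]<.088)&(w[...,0]>.66)&(w[...,0]<.72)&(w[...,1]>y0)&(w[...,1]<y1)];print('panel',len(q),np.median(q,0))
q=w[(w[...,2]>.082)&(w[...,2]<.09)&(w[...,0]>.63)&(w[...,0]<.665)&(w[...,1]>-.1)&(w[...,1]<.08)]
print('bar',len(q),q.min(0),q.max(0),np.median(q,0))
E
```

```text
{'clock': 0.6, 'tool_pos': [0.38, 0.298, 0.219], 'tcp_rot': [0.552, 0.834, -0.0, -0.0], 'contact_force': [-0.023, 0.787, 0.674], 'finger_gap': 1.004, 'grasp_force': 0.0}
[[-0.391, 0.921, -0.0], [0.921, 0.391, -0.0], [-0.0, -0.0, -1.0]] [0.568, 0.229, 1.818, -0.0, 1.094, 0.167]
(0.544, 0.057, 0.13, 3) [-285.8   56.4   88.6] [-0.  0. 20.]
(0.544, 0.057, 0.026, 3) [-285.8   56.4  192.6] [-0.  0. 20.]
mat ((0.4923054575920105, -0.3332745432853699), (0.22007732093334198, 0.22072790563106537), 7.721010208129883)
tray ((0.42311590909957886, -0.029411427676677704), (0.10880132019519806, 0.11391828209161758), 1.4775136709213257)
panel 81 [0.69094643 0.09605328 0.06715351]
panel 172 [ 0.69470644 -0.11500709  0.06462874]
bar 150 [ 0.64038483 -0.07495045  0.08206929] [0.66387916 0.05739841 0.08853772] [ 0.64731313 -0.01378137  0.08477504]
```

jog_arm --pt "-286 56 30 0 0 20 -1" --pt "-286 56 50 0 0 20 -1" --pt "-286 56 60 0 0 20 -1" --pt "-286 56 70 0 0 20 -1" --pt "-286 56 88 0 0 20 -1"

```text
clock: 1.1
tool_pos: [0.5168, 0.0997, 0.156]
tcp_rot: [0.687, 0.727, 0.001, 0.001]
contact_force: [1.0, 0.3, 1.0]
finger_gap: 1.001
grasp_force: 0.0
```

Run:
```python
from h import *
plan((.544,.057,.1,3),(.544,.057,.026,3))
```

```text
{'clock': 1.1, 'tool_pos': [0.517, 0.1, 0.156], 'tcp_rot': [0.687, 0.727, 0.001, 0.001], 'contact_force': [0.98, 0.265, 0.97], 'finger_gap': 1.001, 'grasp_force': 0.0}
[[-0.057, 0.998, 0.002], [0.998, 0.057, 0.0], [0.0, 0.002, -1.0]] [0.102, 0.384, 1.776, 0.0, 0.98, 0.045]
(0.544, 0.057, 0.1, 3) [-44.2  24.6  56.1] [ 0.1 -0.   0.3]
(0.544, 0.057, 0.026, 3) [-44.2  24.5 130.1] [ 0.1 -0.   0.3]
```

jog_arm --pt "-44 24 30 0 0 0 -1" --pt "-44 24 45 0 0 0 -1" --pt "-44 24 70 0 0 0 -1" --pt "-44 24 70 0 0 0 -1"

```text
clock: 1.5
tool_pos: [0.5401, 0.0587, 0.0831]
tcp_rot: [0.687, 0.727, -0.002, -0.002]
contact_force: [-0.7, 0.7, 0.3]
finger_gap: 1.0
grasp_force: 0.0
```

Run:
```python
from h import *
plan((.544,.057,.1,3),(.544,.057,.026,3))
c=cap("wrist");cv2.imwrite("pics/w1.png",c["pixels"])
w=world(c);m=(w[...,2]>.05)&(w[...,2]<.066)&(w[...,0]>.45)&(w[...,0]<.63)&(w[...,1]>-.1)&(w[...,1]<.15)
p=w[m];print(len(p), p.size and cv2.minAreaRect(p[:,:2].astype(np.float32)))
```

```text
{'clock': 1.5, 'tool_pos': [0.54, 0.059, 0.083], 'tcp_rot': [0.687, 0.727, -0.002, -0.002], 'contact_force': [-0.653, 0.702, 0.251], 'finger_gap': 1.0, 'grasp_force': 0.0}
[[-0.057, 0.998, -0.006], [0.998, 0.057, -0.0], [0.0, -0.006, -1.0]] [0.022, 0.52, 1.776, 0.0, 0.851, -0.035]
(0.544, 0.057, 0.1, 3) [ -1.9   3.7 -16.9] [-0.3 -0.   0.3]
(0.544, 0.057, 0.026, 3) [-1.9  4.2 57.1] [-0.3 -0.   0.3]
14399 ((0.5432689785957336, 0.07203197479248047), (0.054330289363861084, 0.1092323288321495), 3.1505656242370605)
```

View pics/w1.png

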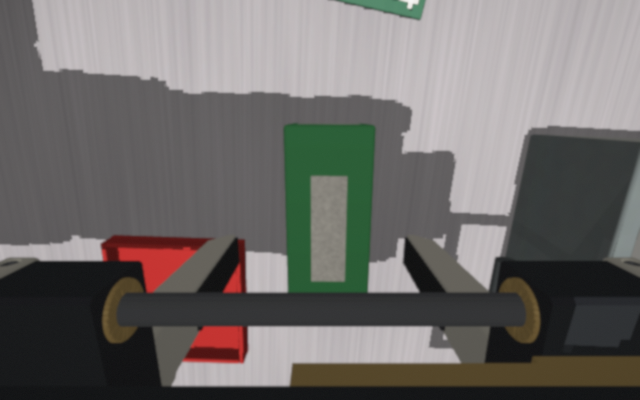

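The wrist view shows the green carton (285–375, 125–290) centred between the open fingers; clear to descend.

jog_arm --pt "-2 3 40 0 0 0 -1" --pt "-2 3 57 0 0 0 -1" --pt "-2 3 57 0 0 0 -1" --pt "-2 3 57 0 0 0 0.5" --pt "-2 3 57 0 0 0 0.5" --newtons 25

```text
clock: 2.05
tool_pos: [0.5461, 0.0576, 0.0308]
tcp_rot: [0.686, 0.727, 0.001, 0.001]
contact_force: [-0.3, -0.8, 0.7]
finger_gap: 0.878
grasp_force: 0.0
```

jog_arm --pt "0 0 0 0 0 0 1" --pt "0 0 0 0 0 0 1" --pt "0 0 0 0 0 0 1" --pt "0 0 -40 0 0 0 1" --pt "0 0 -80 0 0 0 1" --newtons 25

```text
clock: 2.55
tool_pos: [0.5441, 0.0573, 0.1092]
tcp_rot: [0.686, 0.727, -0.001, -0.001]
contact_force: [0.7, 0.8, -2.1]
finger_gap: 0.579
grasp_force: 25.0
```

Run:
```python
from h import *
plan((.49,-.335,.12,3),(.49,-.335,.032,3))
```

```text
{'clock': 2.55, 'tool_pos': [0.544, 0.057, 0.109], 'tcp_rot': [0.686, 0.727, -0.001, -0.001], 'contact_force': [0.651, 0.758, -2.106], 'finger_gap': 0.579, 'grasp_force': 24.955}
[[-0.058, 0.998, -0.003], [0.998, 0.058, -0.0], [0.0, -0.003, -1.0]] [0.02, 0.485, 1.753, -0.0, 0.906, -0.038]
(0.49, -0.335, 0.12, 3) [-388.5  -76.7  -10.6] [-0.2 -0.   0.3]
(0.49, -0.335, 0.032, 3) [-388.5  -76.5   77.4] [-0.2 -0.   0.3]
```

jog_arm --pt "-388 -77 -10 0 0 0 1" --pt "-388 -77 -10 0 0 0 1" --pt "-388 -77 -10 0 0 0 1" --pt "-388 -77 -10 0 0 0 1" --pt "-388 -77 -10 0 0 0 1"

```text
clock: 3.05
tool_pos: [0.5099, -0.1921, 0.1154]
tcp_rot: [0.686, 0.727, -0.0, -0.0]
contact_force: [0.8, -0.3, -2.0]
finger_gap: 0.578
grasp_force: 25.0
```

Run:
```python
from h import *
plan((.49,-.335,.12,3),(.49,-.335,.032,3))
```

```text
{'clock': 3.05, 'tool_pos': [0.51, -0.192, 0.115], 'tcp_rot': [0.686, 0.727, -0.0, -0.0], 'contact_force': [0.767, -0.327, -2.043], 'finger_gap': 0.578, 'grasp_force': 24.964}
[[-0.058, 0.998, -0.0], [0.998, 0.058, 0.0], [0.0, -0.0, -1.0]] [-0.446, 0.472, 1.757, 0.0, 0.913, -0.504]
(0.49, -0.335, 0.12, 3) [-141.5  -28.2   -4.6] [-0.  -0.   0.3]
(0.49, -0.335, 0.032, 3) [-141.5  -28.2   83.4] [-0.  -0.   0.3]
```

jog_arm --pt "-141 -28 -5 0 0 0 1" --pt "-141 -28 -5 0 0 0 1" --pt "-141 -28 -5 0 0 0 1" --pt "-141 -28 40 0 0 0 1" --pt "-141 -28 65 0 0 0 1"

```text
clock: 3.55
tool_pos: [0.4895, -0.3334, 0.048]
tcp_rot: [0.687, 0.726, -0.0, -0.001]
contact_force: [0.0, 0.4, -3.8]
finger_gap: 0.579
grasp_force: 25.0
```

jog_arm --pt "0 0 8 0 0 0 1" --pt "0 0 14 0 0 0 1" --pt "0 0 18 0 0 0 1" --pt "0 0 19 0 0 0 1"

```text
clock: 3.95
tool_pos: [0.49, -0.3337, 0.0346]
tcp_rot: [0.686, 0.728, -0.001, -0.0]
contact_force: [-20.1, 0.2, 35.8]
finger_gap: 0.576
grasp_force: 25.0
```

Run:
```python
from h import *
st()
```

```text
{'clock': 3.95, 'tool_pos': [0.49, -0.334, 0.035], 'tcp_rot': [0.686, 0.728, -0.001, -0.0], 'contact_force': [-20.127, 0.23, 35.756], 'finger_gap': 0.576, 'grasp_force': 25.013}
[[-0.059, 0.998, -0.002], [0.998, 0.059, -0.002], [-0.002, -0.002, -1.0]] [-0.675, 0.665, 1.662, -0.003, 0.815, -0.732]
```

jog_arm --pt "0 0 -4 0 0 0 1" --pt "0 0 -4 0 0 0 -1" --pt "0 0 -4 0 0 0 -1" --pt "0 0 -4 0 0 0 -1" --pt "0 0 -4 0 0 0 -1"

```text
clock: 4.45
tool_pos: [0.4909, -0.3325, 0.0351]
tcp_rot: [0.686, 0.727, 0.0, -0.0]
contact_force: [0.4, -0.6, -0.5]
finger_gap: 0.871
grasp_force: 0.0
```

jog_arm --pt "0 0 -40 0 0 0 -1" --pt "0 0 -90 0 0 0 -1" --pt "0 0 -130 0 0 0 -1" --pt "0 0 -130 0 0 0 -1"

```text
clock: 4.85
tool_pos: [0.493, -0.3341, 0.1708]
tcp_rot: [0.686, 0.727, 0.0, 0.004]
contact_force: [0.2, -0.7, -0.2]
finger_gap: 1.004
grasp_force: 0.0
```

Run:
```python
from h import *
plan((.648,-.013,.16,1),(.648,-.013,.062,1))
c=cap("side");w=world(c);cv2.imwrite("pics/s2.png",c["pixels"])
m=(w[...,2]>.05)&(w[...,2]<.07)&(w[...,0]>.38)&(w[...,0]<.6)&(w[...,1]>-.45)&(w[...,1]<-.22)
p=w[m];print(len(p), cv2.minAreaRect(p[:,:2].astype(np.float32)),np.median(p[:,2]))
for o in knobs(c,BLUE,.05,.09,((.3,.7),(.1,.5))): print(*o)
```

```text
{'clock': 4.85, 'tool_pos': [0.493, -0.334, 0.171], 'tcp_rot': [0.686, 0.727, 0.0, 0.004], 'contact_force': [0.239, -0.697, -0.245], 'finger_gap': 1.004, 'grasp_force': 0.0}
[[-0.058, 0.998, 0.007], [0.998, 0.058, -0.006], [-0.006, 0.007, -1.0]] [-0.674, 0.479, 1.584, 0.0, 1.07, -0.732]
(0.648, -0.013, 0.16, 1) [311.7 173.3  10.1] [0.4 0.3 2.3]
(0.648, -0.013, 0.062, 1) [312.2 172.6 108.1] [0.4 0.3 2.3]
1465 ((0.4905147850513458, -0.32595717906951904), (0.05522474646568298, 0.13215188682079315), 3.381162405014038) 0.06281810295202991
```

View pics/s2.png

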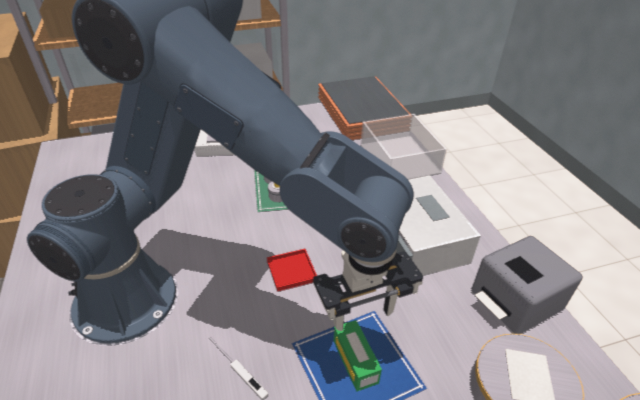

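The side view shows the carton standing on the mat at about (357,355). Next, the handle.

jog_arm --pt "312 173 5 0 0 2 0" --pt "312 173 5 0 0 2 0" --pt "312 173 5 0 0 2 0" --pt "312 173 5 0 0 2 0" --pt "312 173 5 0 0 2 0.1"

```text
clock: 5.4
tool_pos: [0.5991, -0.1052, 0.16]
tcp_rot: [0.699, 0.715, -0.001, -0.001]
contact_force: [0.9, -0.5, 0.8]
finger_gap: 0.617
grasp_force: 0.0
```

Run:
```python
from h import *
plan((.648,-.013,.16,1),(.648,-.013,.062,1))
```

```text
{'clock': 5.4, 'tool_pos': [0.599, -0.105, 0.16], 'tcp_rot': [0.699, 0.715, -0.001, -0.001], 'contact_force': [0.852, -0.505, 0.795], 'finger_gap': 0.617, 'grasp_force': 0.0}
[[-0.023, 1.0, -0.003], [1.0, 0.023, 0.001], [0.001, -0.002, -1.0]] [-0.25, 0.519, 1.548, 0.0, 1.077, -0.273]
(0.648, -0.013, 0.16, 1) [91.  51.  -0.1] [-0.1 -0.   0.3]
(0.648, -0.013, 0.062, 1) [91.  51.2 97.9] [-0.1 -0.   0.3]
```

jog_arm --pt "91 51 0 0 0 0 0.1" --pt "91 51 0 0 0 0 0.1" --pt "91 51 30 0 0 0 0.1" --pt "91 51 40 0 0 0 0.1" --pt "91 51 40 0 0 0 0.1"

```text
clock: 5.9
tool_pos: [0.6463, -0.0155, 0.1189]
tcp_rot: [0.699, 0.715, -0.002, -0.002]
contact_force: [0.0, 0.1, -1.0]
finger_gap: 0.447
grasp_force: 0.0
```

Run:
```python
from h import *
plan((.648,-.013,.062,1))
c=cap("wrist");w=world(c);cv2.imwrite("pics/w2.png",c["pixels"])
q=w[(w[...,2]>.081)&(w[...,2]<.092)&(w[...,0]>.62)&(w[...,0]<.67)&(w[...,1]>-.09)&(w[...,1]<.07)];print(len(q),q.min(0),q.max(0),np.median(q,0))
```

```text
{'clock': 5.9, 'tool_pos': [0.646, -0.016, 0.119], 'tcp_rot': [0.699, 0.715, -0.002, -0.002], 'contact_force': [0.01, 0.057, -0.995], 'finger_gap': 0.447, 'grasp_force': 0.0}
[[-0.023, 1.0, -0.006], [1.0, 0.023, 0.0], [0.0, -0.006, -1.0]] [-0.096, 0.633, 1.464, -0.0, 1.05, -0.119]
(0.648, -0.013, 0.062, 1) [ 2.4  2.  56.8] [-0.3 -0.   0.3]
3626 [ 0.64122536 -0.06445749  0.08115541] [0.66996565 0.05680896 0.08915739] [0.64873576 0.01107302 0.08652196]
```

View pics/w2.png

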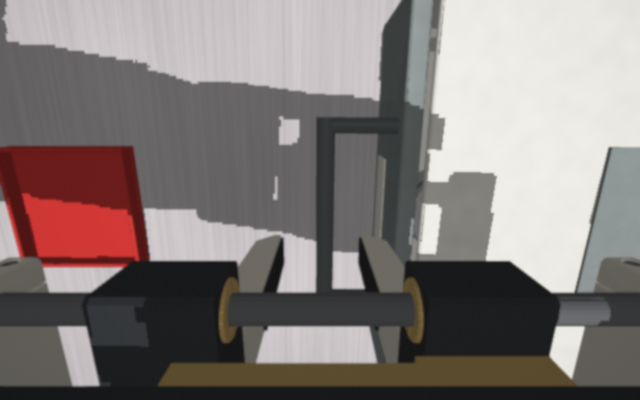

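The bar at px (325,120–290) lies between the fingers (283…362); clear of the panel. Descend, close and pull.

jog_arm --pt "2 2 5 0 0 0 0.4" --pt "2 2 15 0 0 0 0.4" --pt "2 2 45 0 0 0 0.4" --pt "2 2 56 0 0 0 0.4" --pt "2 2 56 0 0 0 0.4"

```text
clock: 6.45
tool_pos: [0.6491, -0.0134, 0.0642]
tcp_rot: [0.699, 0.715, -0.001, -0.001]
contact_force: [-0.3, 0.4, 1.0]
finger_gap: 0.297
grasp_force: 0.0
```

jog_arm --pt "0 0 0 0 0 0 1" --pt "0 0 0 0 0 0 1" --pt "0 0 0 0 0 0 1" --pt "0 0 0 0 0 0 1" --newtons 30

```text
clock: 6.85
tool_pos: [0.6486, -0.0133, 0.0668]
tcp_rot: [0.699, 0.715, -0.001, -0.001]
contact_force: [-11.6, -1.0, 8.1]
finger_gap: 0.118
grasp_force: 30.0
```

jog_arm --pt "0 -30 0 0 0 0 1" --pt "0 -60 0 0 0 0 1" --pt "0 -90 0 0 0 0 1" --pt "0 -120 0 0 0 0 1" --pt "0 -140 0 0 0 0 1"

```text
clock: 7.35
tool_pos: [0.5097, -0.0157, 0.067]
tcp_rot: [0.699, 0.715, 0.001, 0.001]
contact_force: [4.0, 6.7, -2.6]
finger_gap: 0.117
grasp_force: 30.0
```

jog_arm --pt "0 -6 0 0 0 0 1" --pt "0 -9 0 0 0 0 1" --pt "0 -11 0 0 0 0 1" --pt "0 -11 0 0 0 0 1"

```text
clock: 7.75
tool_pos: [0.4998, -0.0159, 0.0669]
tcp_rot: [0.699, 0.715, 0.001, 0.0]
contact_force: [0.0, 7.4, 2.1]
finger_gap: 0.117
grasp_force: 30.0
```

jog_arm --pt "0 0 0 0 0 0 0.4" --pt "0 0 0 0 0 0 0.4" --pt "0 0 -50 0 0 0 0.4" --pt "0 0 -100 0 0 0 0.4" --pt "0 -50 -130 0 0 0 0.2"

```text
clock: 8.25
tool_pos: [0.4601, -0.0182, 0.1958]
tcp_rot: [0.699, 0.715, 0.002, 0.003]
contact_force: [-0.3, -0.8, -0.1]
finger_gap: 0.346
grasp_force: 0.0
```

jog_arm --pt "0 -50 0 0 0 0 0" --pt "0 -100 0 0 0 0 0" --pt "0 -130 0 0 0 0 0" --pt "0 -130 0 0 0 0 0"

```text
clock: 8.65
tool_pos: [0.3235, -0.0205, 0.1917]
tcp_rot: [0.699, 0.715, -0.0, 0.0]
contact_force: [0.2, -0.0, -0.5]
finger_gap: 0.498
grasp_force: 0.0
```

Run:
```python
from h import *
s=st()
for n in("scene","side"):
    c=cap(n);w=world(c);cv2.imwrite(f"pics/{n}3.png",c["pixels"])
    for nm,col in(("blue",BLUE),("yel",YEL),("red",((0,130,50),(8,255,255)))):
        for o in knobs(c,col,.045,.1,((.3,.75),(-.15,.5))): print(n,nm,*o)
    q=w[(w[...,2]>.081)&(w[...,2]<.092)&(w[...,0]>.47)&(w[...,0]<.52)&(w[...,1]>-.09)&(w[...,1]<.07)]
    if len(q):print('bar',np.median(q,0),q.min(0),q.max(0))
```

```text
{'clock': 8.65, 'tool_pos': [0.323, -0.02, 0.192], 'tcp_rot': [0.699, 0.715, -0.0, 0.0], 'contact_force': [0.249, -0.003, -0.516], 'finger_gap': 0.498, 'grasp_force': 0.0}
[[-0.022, 1.0, 0.0], [1.0, 0.022, -0.0], [-0.0, 0.0, -1.0]] [-0.207, -0.044, 2.201, -0.0, 0.984, -0.229]
scene blue 40 [0.457 0.365 0.05 ] [0.477 0.388 0.076] [0.467 0.375 0.073]
scene blue 41 [0.556 0.344 0.052] [0.575 0.366 0.077] [0.565 0.353 0.073]
scene blue 48 [0.542 0.26  0.054] [0.563 0.287 0.076] [0.553 0.272 0.073]
scene yel 47 [0.454 0.271 0.052] [0.474 0.296 0.077] [0.464 0.281 0.074]
scene red 30 [ 0.589 -0.027  0.084] [ 0.609 -0.007  0.089] [ 0.6   -0.017  0.086]
bar [ 0.50337957 -0.01548853  0.08419521] [ 0.49518988 -0.07798684  0.0810335 ] [0.51994095 0.05419603 0.08768806]
side blue 41 [0.457 0.364 0.061] [0.477 0.391 0.079] [0.466 0.379 0.074]
side blue 55 [0.553 0.343 0.047] [0.573 0.371 0.078] [0.563 0.356 0.074]
side blue 64 [0.539 0.261 0.05 ] [0.562 0.289 0.077] [0.551 0.274 0.074]
side red 69 [ 0.59  -0.029  0.065] [ 0.609 -0.004  0.09 ] [ 0.599 -0.017  0.086]
bar [ 0.49924283 -0.01717699  0.08445021] [ 0.49269048 -0.07734973  0.08102134] [0.51976484 0.0548151  0.08977715]
```

View pics/side3.png

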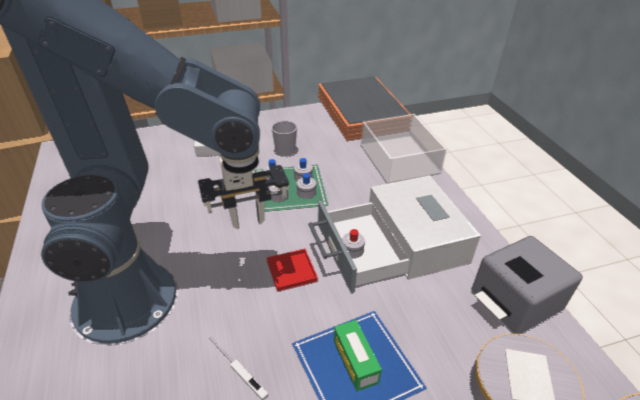

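The side view shows the drawer open, with the red-knobbed tin at (353,240) just behind the panel; nothing else has moved.

jog_arm --pt "-3 277 0 0 0 0 0.2" --pt "-3 277 0 0 0 0 0.2" --pt "-3 277 0 0 0 0 0.2" --pt "-3 277 0 0 0 0 0.2" --pt "-3 277 0 0 0 0 0.2"

```text
clock: 9.25
tool_pos: [0.5794, -0.0173, 0.1908]
tcp_rot: [0.699, 0.715, 0.0, 0.0]
contact_force: [0.8, -0.4, 1.2]
finger_gap: 0.398
grasp_force: 0.0
```

jog_arm --pt "0 27 0 0 0 0 0.2" --pt "0 27 40 0 0 0 0.2" --pt "0 27 72 0 0 0 0.2" --pt "0 27 72 0 0 0 0.2"

```text
clock: 9.65
tool_pos: [0.6019, -0.0166, 0.1149]
tcp_rot: [0.699, 0.715, -0.002, -0.003]
contact_force: [-0.4, -0.9, 0.2]
finger_gap: 0.402
grasp_force: 0.0
```

Run:
```python
from h import *
plan((.6,-.017,.063,1))
c=cap("wrist");w=world(c);cv2.imwrite("pics/w3.png",c["pixels"])
for o in knobs(c,((0,130,50),(8,255,255)),.045,.1,((.5,.75),(-.15,.5))): print(*o)
```

```text
{'clock': 9.65, 'tool_pos': [0.602, -0.017, 0.115], 'tcp_rot': [0.699, 0.715, -0.002, -0.003], 'contact_force': [-0.439, -0.907, 0.2], 'finger_gap': 0.402, 'grasp_force': 0.0}
[[-0.023, 1.0, -0.007], [1.0, 0.023, 0.001], [0.001, -0.007, -1.0]] [-0.105, 0.566, 1.595, -0.0, 0.988, -0.128]
(0.6, -0.017, 0.063, 1) [-0.4 -1.5 51.9] [-0.4 -0.   0.3]
1144 [ 0.589 -0.025  0.062] [ 0.611 -0.003  0.091] [ 0.599 -0.013  0.088]
7 [ 0.505 -0.018  0.079] [ 0.506 -0.014  0.081] [ 0.505 -0.015  0.08 ]
7 [ 0.505 -0.024  0.079] [ 0.505 -0.02   0.081] [ 0.505 -0.022  0.08 ]
7 [ 0.505 -0.03   0.08 ] [ 0.506 -0.026  0.081] [ 0.505 -0.028  0.081]
6 [ 0.505 -0.036  0.08 ] [ 0.506 -0.033  0.081] [ 0.506 -0.035  0.081]
6 [ 0.505 -0.043  0.079] [ 0.506 -0.039  0.081] [ 0.505 -0.041  0.08 ]
```

View pics/w3.png

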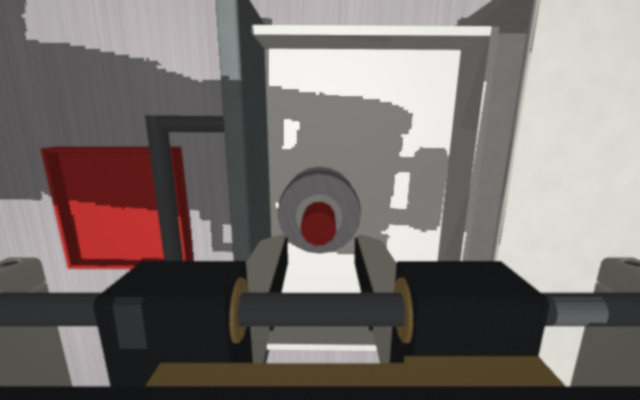

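The wrist view shows the red knob at (318,224), midway between the fingers (288…357). I can descend.

jog_arm --pt "2 -2 30 0 0 0 0.2" --pt "2 -2 51 0 0 0 0.2" --pt "2 -2 51 0 0 0 0.2" --pt "2 -2 51 0 0 0 1" --pt "2 -2 51 0 0 0 1"

```text
clock: 10.2
tool_pos: [0.6024, -0.0151, 0.0706]
tcp_rot: [0.699, 0.715, 0.001, 0.001]
contact_force: [-1.0, -0.3, 1.1]
finger_gap: 0.272
grasp_force: 0.5
```

jog_arm --pt "0 0 0 0 0 0 1" --pt "0 0 0 0 0 0 1" --pt "0 0 -50 0 0 0 1" --pt "0 0 -90 0 0 0 1" --pt "0 0 -90 0 0 0 1"

```text
clock: 10.7
tool_pos: [0.6041, -0.0152, 0.1647]
tcp_rot: [0.699, 0.715, 0.003, 0.004]
contact_force: [0.4, -0.6, -1.7]
finger_gap: 0.252
grasp_force: 30.0
```

Run:
```python
from h import *
plan((.425,-.03,.15,1),(.425,-.03,.054,1))
```

```text
{'clock': 10.7, 'tool_pos': [0.604, -0.015, 0.165], 'tcp_rot': [0.699, 0.715, 0.003, 0.004], 'contact_force': [0.369, -0.557, -1.673], 'finger_gap': 0.252, 'grasp_force': 29.992}
[[-0.023, 1.0, 0.01], [1.0, 0.023, -0.001], [-0.001, 0.01, -1.0]] [-0.102, 0.501, 1.565, 0.0, 1.066, -0.125]
(0.425, -0.03, 0.15, 1) [ -10.6 -179.5   13. ] [0.6 0.1 0.3]
(0.425, -0.03, 0.054, 1) [ -10.5 -180.5  109. ] [0.6 0.1 0.3]
```

jog_arm --pt "-10 -180 -5 0 0 0 1" --pt "-10 -180 -5 0 0 0 1" --pt "-10 -180 -5 0 0 0 1" --pt "-10 -180 -5 0 0 0 1" --pt "-10 -180 30 0 0 0 1"

```text
clock: 11.2
tool_pos: [0.4205, -0.0295, 0.1311]
tcp_rot: [0.699, 0.715, 0.002, 0.003]
contact_force: [0.9, 0.3, -3.1]
finger_gap: 0.251
grasp_force: 30.0
```

jog_arm --pt "0 0 30 0 0 0 1" --pt "0 0 55 0 0 0 1" --pt "0 0 62 0 0 0 1" --pt "0 0 62 0 0 0 1"

```text
clock: 11.6
tool_pos: [0.421, -0.0291, 0.066]
tcp_rot: [0.699, 0.715, -0.001, -0.001]
contact_force: [0.1, 0.3, -2.8]
finger_gap: 0.248
grasp_force: 30.0
```

Run:
```python
from h import *
plan((.425,-.03,.15,1),(.425,-.03,.06,1))
```

```text
{'clock': 11.6, 'tool_pos': [0.421, -0.029, 0.066], 'tcp_rot': [0.699, 0.715, -0.001, -0.001], 'contact_force': [0.135, 0.264, -2.78], 'finger_gap': 0.248, 'grasp_force': 29.998}
[[-0.023, 1.0, -0.002], [1.0, 0.023, 0.0], [0.0, -0.002, -1.0]] [-0.179, 0.377, 2.093, -0.0, 0.673, -0.202]
(0.425, -0.03, 0.15, 1) [ -1.    3.8 -84. ] [-0.1 -0.   0.3]
(0.425, -0.03, 0.06, 1) [-1.   3.9  6. ] [-0.1 -0.   0.3]
```

jog_arm --pt "0 4 3 0 0 0 1" --pt "0 4 5 0 0 0 1" --pt "0 4 6 0 0 0 1"

```text
clock: 11.9
tool_pos: [0.426, -0.0291, 0.061]
tcp_rot: [0.699, 0.715, 0.0, 0.0]
contact_force: [1.3, 0.6, -2.8]
finger_gap: 0.248
grasp_force: 30.0
```

jog_arm --pt "0 0 0 0 0 0 0" --pt "0 0 0 0 0 0 0" --pt "0 0 0 0 0 0 0" --pt "0 0 -40 0 0 0 0" --pt "0 0 -90 0 0 0 0"

```text
clock: 12.4
tool_pos: [0.4243, -0.0288, 0.1505]
tcp_rot: [0.699, 0.715, -0.001, -0.002]
contact_force: [0.6, -0.4, -0.2]
finger_gap: 0.502
grasp_force: 0.0
```

Run:
```python
from h import *
plan((.552,.273,.16,1),(.552,.273,.05,1))
for n in("scene","side"):
    c=cap(n)
    for nm,col in(("blue",BLUE),("red",((0,130,50),(8,255,255)))):
        for o in knobs(c,col,.045,.1,((.3,.75),(-.15,.5))): print(n,nm,*o)
```

```text
{'clock': 12.4, 'tool_pos': [0.424, -0.029, 0.15], 'tcp_rot': [0.699, 0.715, -0.001, -0.002], 'contact_force': [0.595, -0.366, -0.228], 'finger_gap': 0.502, 'grasp_force': 0.0}
[[-0.023, 1.0, -0.004], [1.0, 0.023, 0.001], [0.001, -0.004, -1.0]] [-0.177, 0.223, 2.024, -0.0, 0.899, -0.2]
(0.552, 0.273, 0.16, 1) [298.8 134.6  -9.8] [-0.2 -0.   0.3]
(0.552, 0.273, 0.05, 1) [298.7 135.  100.2] [-0.2 -0.   0.3]
scene blue 40 [0.457 0.365 0.051] [0.478 0.385 0.075] [0.468 0.375 0.073]
scene blue 43 [0.555 0.344 0.052] [0.576 0.362 0.076] [0.565 0.352 0.073]
scene blue 47 [0.543 0.261 0.054] [0.563 0.285 0.076] [0.553 0.272 0.073]
scene red 14 [ 0.424 -0.042  0.059] [ 0.435 -0.029  0.077] [ 0.432 -0.037  0.074]
side blue 26 [0.54  0.264 0.071] [0.562 0.287 0.077] [0.551 0.275 0.074]
side red 93 [ 0.415 -0.042  0.048] [ 0.436 -0.019  0.078] [ 0.425 -0.031  0.075]
```

jog_arm --pt "299 135 -10 0 0 0 0.1" --pt "299 135 -10 0 0 0 0.1" --pt "299 135 -10 0 0 0 0.1" --pt "299 135 -10 0 0 0 0.1" --pt "299 135 -10 0 0 0 0.1"

```text
clock: 13.0
tool_pos: [0.5234, 0.2031, 0.1579]
tcp_rot: [0.699, 0.715, -0.0, -0.0]
contact_force: [0.8, 0.4, -0.0]
finger_gap: 0.449
grasp_force: 0.0
```

Run:
```python
from h import *
plan((.552,.273,.115,1),(.552,.273,.056,1))
c=cap("wrist")
for o in knobs(c,BLUE,.045,.1,((.3,.75),(-.15,.5))): print(*o)
```

```text
{'clock': 13.0, 'tool_pos': [0.523, 0.203, 0.158], 'tcp_rot': [0.699, 0.715, -0.0, -0.0], 'contact_force': [0.802, 0.351, -0.008], 'finger_gap': 0.449, 'grasp_force': 0.0}
[[-0.023, 1.0, -0.0], [1.0, 0.023, -0.0], [-0.0, -0.0, -1.0]] [0.287, 0.441, 1.681, -0.0, 1.02, 0.264]
(0.552, 0.273, 0.115, 1) [69.2 30.2 42.9] [-0.   0.   0.3]
(0.552, 0.273, 0.056, 1) [ 69.2  30.2 101.9] [-0.   0.   0.3]
466 [0.552 0.346 0.062] [0.574 0.355 0.079] [0.563 0.351 0.076]
706 [0.54  0.267 0.047] [0.567 0.289 0.079] [0.551 0.277 0.076]
```

jog_arm --pt "70 30 10 0 0 0 0.1" --pt "70 30 20 0 0 0 0.1" --pt "70 30 60 0 0 0 0.1" --pt "70 30 95 0 0 0 0.1" --pt "70 30 101 0 0 0 0.1"

```text
clock: 13.55
tool_pos: [0.549, 0.2708, 0.053]
tcp_rot: [0.699, 0.715, -0.003, -0.001]
contact_force: [-0.3, -0.9, 0.2]
finger_gap: 0.453
grasp_force: 0.0
```

jog_arm --pt "0 0 0 0 0 0 1" --pt "0 0 0 0 0 0 1" --pt "0 0 0 0 0 0 1" --pt "0 0 -50 0 0 0 1" --pt "0 0 -100 0 0 0 1"

```text
clock: 14.05
tool_pos: [0.5509, 0.2713, 0.1586]
tcp_rot: [0.699, 0.715, -0.001, -0.0]
contact_force: [1.7, 0.5, -1.0]
finger_gap: 0.249
grasp_force: 30.0
```

Run:
```python
from h import *
plan((.63,-.089,.165,1),(.63,-.089,.07,1))
```

```text
{'clock': 14.05, 'tool_pos': [0.551, 0.271, 0.159], 'tcp_rot': [0.699, 0.715, -0.001, -0.0], 'contact_force': [1.701, 0.52, -0.951], 'finger_gap': 0.249, 'grasp_force': 29.984}
[[-0.023, 1.0, -0.002], [1.0, 0.023, -0.001], [-0.001, -0.002, -1.0]] [0.382, 0.53, 1.534, 0.0, 1.079, 0.359]
(0.63, -0.089, 0.165, 1) [-362.1   70.9   -6.3] [-0.1  0.   0.3]
(0.63, -0.089, 0.07, 1) [-362.    71.    88.7] [-0.1  0.   0.3]
```

jog_arm --pt "-362 71 -10 0 0 0 1" --pt "-362 71 -10 0 0 0 1" --pt "-362 71 -10 0 0 0 1" --pt "-362 71 -10 0 0 0 1" --pt "-362 71 -10 0 0 0 1"

```text
clock: 14.55
tool_pos: [0.6055, 0.0255, 0.1654]
tcp_rot: [0.699, 0.715, 0.001, 0.001]
contact_force: [1.1, 0.9, -2.5]
finger_gap: 0.249
grasp_force: 30.0
```

Run:
```python
from h import *
plan((.63,-.089,.165,1),(.63,-.089,.07,1))
```

```text
{'clock': 14.55, 'tool_pos': [0.606, 0.026, 0.165], 'tcp_rot': [0.699, 0.715, 0.001, 0.001], 'contact_force': [1.113, 0.9, -2.474], 'finger_gap': 0.249, 'grasp_force': 29.985}
[[-0.023, 1.0, 0.002], [1.0, 0.023, -0.0], [-0.0, 0.002, -1.0]] [-0.035, 0.507, 1.554, 0.0, 1.079, -0.058]
(0.63, -0.089, 0.165, 1) [-115.1   21.8    0.4] [0.1 0.  0.3]
(0.63, -0.089, 0.07, 1) [-115.1   21.7   95.4] [0.1 0.  0.3]
```

jog_arm --pt "-115 22 0 0 0 0 1" --pt "-115 22 0 0 0 0 1" --pt "-115 22 0 0 0 0 1" --pt "-115 22 40 0 0 0 1" --pt "-115 22 80 0 0 0 1"

```text
clock: 15.05
tool_pos: [0.6307, -0.0875, 0.0848]
tcp_rot: [0.699, 0.715, 0.001, 0.002]
contact_force: [1.1, 0.2, -2.8]
finger_gap: 0.247
grasp_force: 30.0
```

jog_arm --pt "0 0 8 0 0 0 1" --pt "0 0 12 0 0 0 1" --pt "0 0 15 0 0 0 1"

```text
clock: 15.35
tool_pos: [0.6311, -0.0863, 0.0714]
tcp_rot: [0.699, 0.715, 0.001, 0.001]
contact_force: [-3.4, 7.8, 19.1]
finger_gap: 0.249
grasp_force: 30.1
```

jog_arm --pt "0 0 -2 0 0 0 1" --pt "0 0 -2 0 0 0 0.1" --pt "0 0 -2 0 0 0 0.1" --pt "0 0 -2 0 0 0 0.1" --pt "0 0 -50 0 0 0 0.1"

```text
clock: 15.85
tool_pos: [0.6267, -0.0863, 0.1142]
tcp_rot: [0.699, 0.715, -0.003, -0.004]
contact_force: [0.3, -0.6, 0.1]
finger_gap: 0.443
grasp_force: 0.0
```

jog_arm --pt "0 0 -40 0 0 0 0.1" --pt "50 -7 -50 0 0 0 0.1" --pt "100 -14 -50 0 0 0 0.1" --pt "150 -20 -50 0 0 0 0.1" --pt "200 -26 -50 0 0 0 0.1"

```text
clock: 16.35
tool_pos: [0.5992, 0.1116, 0.1694]
tcp_rot: [0.699, 0.715, 0.0, 0.0]
contact_force: [0.4, 1.8, 0.3]
finger_gap: 0.452
grasp_force: 0.0
```

Run:
```python
from h import *
plan((.565,.354,.165,1),(.565,.354,.056,1))
for n in("scene","side"):
    c=cap(n)
    for o in knobs(c,BLUE,.045,.1,((.3,.75),(-.15,.5))): print(n,*o)
```

```text
{'clock': 16.35, 'tool_pos': [0.599, 0.112, 0.169], 'tcp_rot': [0.699, 0.715, 0.0, 0.0], 'contact_force': [0.403, 1.763, 0.289], 'finger_gap': 0.452, 'grasp_force': 0.0}
[[-0.022, 1.0, 0.001], [1.0, 0.022, 0.0], [0.0, 0.001, -1.0]] [0.108, 0.509, 1.54, -0.0, 1.093, 0.085]
(0.565, 0.354, 0.165, 1) [243.1 -28.7   4.4] [ 0.  -0.   0.3]
(0.565, 0.354, 0.056, 1) [243.1 -28.8 113.4] [ 0.  -0.   0.3]
scene 40 [0.457 0.363 0.049] [0.478 0.385 0.076] [0.468 0.374 0.073]
scene 44 [0.555 0.339 0.051] [0.577 0.366 0.076] [0.565 0.353 0.073]
scene 89 [ 0.619 -0.094  0.063] [ 0.643 -0.073  0.089] [ 0.632 -0.085  0.085]
side 55 [0.456 0.366 0.05 ] [0.475 0.393 0.077] [0.466 0.378 0.074]
side 55 [0.553 0.344 0.049] [0.573 0.369 0.079] [0.564 0.356 0.074]
side 87 [ 0.619 -0.094  0.063] [ 0.642 -0.069  0.091] [ 0.63  -0.083  0.086]
```

jog_arm --pt "243 -29 5 0 0 0 0.1" --pt "243 -29 5 0 0 0 0.1" --pt "243 -29 5 0 0 0 0.1" --pt "243 -29 5 0 0 0 0.1" --pt "243 -29 5 0 0 0 0.1"

```text
clock: 16.95
tool_pos: [0.5648, 0.3539, 0.1641]
tcp_rot: [0.699, 0.715, 0.0, 0.0]
contact_force: [0.3, -0.5, -0.7]
finger_gap: 0.445
grasp_force: 0.0
```

Run:
```python
from h import *
plan((.565,.355,.056,1))
c=cap("wrist")
for o in knobs(c,BLUE,.045,.1,((.3,.75),(-.15,.5))): print(*o)
```

```text
{'clock': 16.95, 'tool_pos': [0.565, 0.354, 0.164], 'tcp_rot': [0.699, 0.715, 0.0, 0.0], 'contact_force': [0.262, -0.495, -0.678], 'finger_gap': 0.445, 'grasp_force': 0.0}
[[-0.023, 1.0, 0.0], [1.0, 0.023, 0.0], [0.0, 0.0, -1.0]] [0.49, 0.615, 1.374, -0.0, 1.152, 0.467]
(0.565, 0.355, 0.056, 1) [  1.1   0.2 108.1] [ 0.  -0.   0.3]
800 [0.444 0.372 0.045] [0.478 0.392 0.078] [0.467 0.382 0.076]
663 [0.553 0.35  0.048] [0.575 0.37  0.078] [0.564 0.36  0.076]
```

jog_arm --pt "1 0 45 0 0 0 0.1" --pt "1 0 90 0 0 0 0.1" --pt "1 0 108 0 0 0 0.1" --pt "1 0 108 0 0 0 0.1" --pt "1 0 108 0 0 0 1"

```text
clock: 17.5
tool_pos: [0.5658, 0.3529, 0.0568]
tcp_rot: [0.699, 0.715, 0.0, 0.0]
contact_force: [-0.4, 0.7, 0.4]
finger_gap: 0.403
grasp_force: 0.0
```

jog_arm --pt "0 0 0 0 0 0 1" --pt "0 0 0 0 0 0 1" --pt "0 0 0 0 0 0 1" --pt "0 0 -50 0 0 0 1" --pt "0 0 -100 0 0 0 1"

```text
clock: 18.0
tool_pos: [0.5643, 0.3527, 0.1564]
tcp_rot: [0.699, 0.715, -0.001, -0.0]
contact_force: [1.4, -0.1, -0.5]
finger_gap: 0.25
grasp_force: 30.0
```

Run:
```python
from h import *
plan((.63,-.01,.165,1))
```

```text
{'clock': 18.0, 'tool_pos': [0.564, 0.353, 0.156], 'tcp_rot': [0.699, 0.715, -0.001, -0.0], 'contact_force': [1.397, -0.085, -0.491], 'finger_gap': 0.25, 'grasp_force': 29.993}
[[-0.023, 1.0, -0.002], [1.0, 0.023, -0.001], [-0.001, -0.002, -1.0]] [0.489, 0.623, 1.381, -0.0, 1.141, 0.466]
(0.63, -0.01, 0.165, 1) [-364.1   57.3   -8.3] [-0.1  0.1  0.3]
```

jog_arm --pt "-364 57 -12 0 0 0 1" --pt "-364 57 -12 0 0 0 1" --pt "-364 57 -12 0 0 0 1" --pt "-364 57 -12 0 0 0 1" --pt "-364 57 -12 0 0 0 1"

```text
clock: 18.5
tool_pos: [0.6094, 0.1053, 0.1647]
tcp_rot: [0.699, 0.715, 0.0, 0.0]
contact_force: [1.2, 0.8, -1.7]
finger_gap: 0.249
grasp_force: 30.0
```

Run:
```python
from h import *
plan((.63,-.009,.165,1),(.63,-.009,.085,1))
```

```text
{'clock': 18.5, 'tool_pos': [0.609, 0.105, 0.165], 'tcp_rot': [0.699, 0.715, 0.0, 0.0], 'contact_force': [1.218, 0.783, -1.694], 'finger_gap': 0.249, 'grasp_force': 29.994}
[[-0.023, 1.0, 0.001], [1.0, 0.023, 0.0], [-0.0, 0.001, -1.0]] [0.096, 0.529, 1.518, -0.0, 1.093, 0.073]
(0.63, -0.009, 0.165, 1) [-114.8   17.9   -0.3] [0.  0.  0.3]
(0.63, -0.009, 0.085, 1) [-114.8   17.9   79.7] [0.  0.  0.3]
```

jog_arm --pt "-115 18 0 0 0 0 1" --pt "-115 18 0 0 0 0 1" --pt "-115 18 0 0 0 0 1" --pt "-115 18 40 0 0 0 1" --pt "-115 18 80 0 0 0 1"

```text
clock: 19.0
tool_pos: [0.6307, -0.0077, 0.0843]
tcp_rot: [0.699, 0.715, 0.001, 0.001]
contact_force: [0.3, -1.0, -2.2]
finger_gap: 0.251
grasp_force: 30.0
```

jog_arm --pt "0 0 8 0 0 0 1" --pt "0 0 12 0 0 0 1" --pt "0 0 15 0 0 0 1"

```text
clock: 19.3
tool_pos: [0.631, -0.007, 0.0706]
tcp_rot: [0.699, 0.715, 0.001, 0.001]
contact_force: [-0.2, 0.2, -0.8]
finger_gap: 0.25
grasp_force: 30.0
```

jog_arm --pt "0 0 1 0 0 0 1" --pt "0 0 1 0 0 0 0.1" --pt "0 0 1 0 0 0 0.1" --pt "0 0 1 0 0 0 0.1" --pt "0 0 -49 0 0 0 0.1"

```text
clock: 19.8
tool_pos: [0.6267, -0.0071, 0.1132]
tcp_rot: [0.699, 0.715, -0.003, -0.004]
contact_force: [1.0, -0.0, 0.1]
finger_gap: 0.445
grasp_force: 0.0
```

jog_arm --pt "0 0 -45 0 0 0 0.1" --pt "50 -7 -50 0 0 0 0.1" --pt "100 -14 -50 0 0 0 0.1" --pt "145 -30 -50 0 0 0 0.1" --pt "190 -50 -50 0 0 0 0.1"

```text
clock: 20.3
tool_pos: [0.5751, 0.1833, 0.1685]
tcp_rot: [0.699, 0.715, 0.0, 0.0]
contact_force: [0.1, -0.9, 0.1]
finger_gap: 0.448
grasp_force: 0.0
```

Run:
```python
from h import *
plan((.467,.376,.165,1),(.467,.376,.056,1))
for n in("scene","side"):
    c=cap(n)
    for o in knobs(c,BLUE,.045,.1,((.3,.75),(-.15,.5))): print(n,*o)
```

```text
{'clock': 20.3, 'tool_pos': [0.575, 0.183, 0.168], 'tcp_rot': [0.699, 0.715, 0.0, 0.0], 'contact_force': [0.086, -0.863, 0.085], 'finger_gap': 0.448, 'grasp_force': 0.0}
[[-0.023, 1.0, 0.001], [1.0, 0.023, 0.0], [0.0, 0.001, -1.0]] [0.231, 0.5, 1.557, 0.0, 1.084, 0.209]
(0.467, 0.376, 0.165, 1) [ 195.2 -103.7    3.4] [ 0.1 -0.   0.3]
(0.467, 0.376, 0.056, 1) [ 195.1 -103.8  112.4] [ 0.1 -0.   0.3]
scene 31 [0.462 0.365 0.049] [0.477 0.385 0.076] [0.471 0.376 0.073]
scene 73 [ 0.621 -0.016  0.062] [0.642 0.008 0.088] [ 0.632 -0.006  0.085]
scene 88 [ 0.621 -0.095  0.061] [ 0.642 -0.069  0.089] [ 0.632 -0.084  0.086]
side 55 [0.456 0.367 0.05 ] [0.475 0.395 0.077] [0.466 0.378 0.073]
side 83 [ 0.618 -0.015  0.061] [0.639 0.007 0.09 ] [ 0.629 -0.004  0.086]
side 89 [ 0.619 -0.093  0.062] [ 0.64  -0.071  0.091] [ 0.629 -0.083  0.087]
```

jog_arm --pt "195 -104 5 0 0 0 0.1" --pt "195 -104 5 0 0 0 0.1" --pt "195 -104 5 0 0 0 0.1" --pt "195 -104 5 0 0 0 0.1" --pt "195 -104 5 0 0 0 0.1"

```text
clock: 20.9
tool_pos: [0.4654, 0.3767, 0.1633]
tcp_rot: [0.698, 0.716, 0.0, -0.0]
contact_force: [0.3, -0.5, -1.3]
finger_gap: 0.452
grasp_force: 0.0
```

Run:
```python
from h import *
plan((.467,.376,.056,1))
c=cap("wrist")
for o in knobs(c,BLUE,.045,.1,((.3,.75),(-.15,.5))): print(*o)
```

```text
{'clock': 20.9, 'tool_pos': [0.465, 0.377, 0.163], 'tcp_rot': [0.698, 0.716, 0.0, -0.0], 'contact_force': [0.268, -0.512, -1.331], 'finger_gap': 0.452, 'grasp_force': 0.0}
[[-0.025, 1.0, 0.0], [1.0, 0.025, 0.001], [0.001, 0.0, -1.0]] [0.602, 0.497, 1.575, 0.0, 1.069, 0.577]
(0.467, 0.376, 0.056, 1) [ -0.8   1.5 107.3] [ 0.  -0.   0.4]
682 [0.455 0.37  0.049] [0.477 0.392 0.079] [0.466 0.382 0.076]
```

jog_arm --pt "0 1 45 0 0 0 0.1" --pt "0 1 90 0 0 0 0.1" --pt "0 1 107 0 0 0 0.1" --pt "0 1 107 0 0 0 0.1" --pt "0 1 107 0 0 0 1"

```text
clock: 21.45
tool_pos: [0.4691, 0.3739, 0.0569]
tcp_rot: [0.699, 0.715, 0.0, 0.0]
contact_force: [0.8, 0.8, 0.5]
finger_gap: 0.401
grasp_force: 0.0
```

jog_arm --pt "0 0 0 0 0 0 1" --pt "0 0 0 0 0 0 1" --pt "0 0 0 0 0 0 1" --pt "0 0 -50 0 0 0 1" --pt "0 0 -105 0 0 0 1"

```text
clock: 21.95
tool_pos: [0.4674, 0.3736, 0.1566]
tcp_rot: [0.699, 0.715, -0.001, -0.0]
contact_force: [1.4, 0.1, -1.6]
finger_gap: 0.249
grasp_force: 30.0
```

Run:
```python
from h import *
plan((.63,.062,.165,1))
```

```text
{'clock': 21.95, 'tool_pos': [0.467, 0.374, 0.157], 'tcp_rot': [0.699, 0.715, -0.001, -0.0], 'contact_force': [1.374, 0.136, -1.561], 'finger_gap': 0.249, 'grasp_force': 29.995}
[[-0.023, 1.0, -0.002], [1.0, 0.023, -0.002], [-0.001, -0.002, -1.0]] [0.596, 0.506, 1.579, -0.0, 1.059, 0.573]
(0.63, 0.062, 0.165, 1) [-315.2  155.3   -8.2] [-0.1  0.1  0.3]
```

jog_arm --pt "-315 155 -12 0 0 0 1" --pt "-315 155 -12 0 0 0 1" --pt "-315 155 -12 0 0 0 1" --pt "-315 155 -12 0 0 0 1" --pt "-315 155 -12 0 0 0 1"

```text
clock: 22.45
tool_pos: [0.5842, 0.1506, 0.1652]
tcp_rot: [0.699, 0.715, 0.0, 0.0]
contact_force: [-0.2, 0.0, -1.8]
finger_gap: 0.245
grasp_force: 30.0
```

Run:
```python
from h import *
plan((.63,.061,.165,1),(.63,.061,.085,1))
```

```text
{'clock': 22.45, 'tool_pos': [0.584, 0.151, 0.165], 'tcp_rot': [0.699, 0.715, 0.0, 0.0], 'contact_force': [-0.224, 0.039, -1.789], 'finger_gap': 0.245, 'grasp_force': 29.989}
[[-0.023, 1.0, 0.001], [1.0, 0.023, 0.0], [0.0, 0.001, -1.0]] [0.175, 0.503, 1.561, -0.0, 1.077, 0.152]
(0.63, 0.061, 0.165, 1) [-90.6  43.7   0.2] [ 0.  -0.   0.3]
(0.63, 0.061, 0.085, 1) [-90.6  43.6  80.2] [ 0.  -0.   0.3]
```

jog_arm --pt "-91 44 0 0 0 0 1" --pt "-91 44 0 0 0 0 1" --pt "-91 44 0 0 0 0 1" --pt "-91 44 40 0 0 0 1" --pt "-91 44 75 0 0 0 1"

```text
clock: 22.95
tool_pos: [0.6299, 0.0624, 0.0892]
tcp_rot: [0.699, 0.715, 0.001, 0.001]
contact_force: [0.7, 0.8, -3.2]
finger_gap: 0.249
grasp_force: 30.0
```

jog_arm --pt "0 0 8 0 0 0 1" --pt "0 0 15 0 0 0 1" --pt "0 0 20 0 0 0 1"

```text
clock: 23.25
tool_pos: [0.6305, 0.0628, 0.0707]
tcp_rot: [0.699, 0.715, 0.001, 0.001]
contact_force: [-0.3, -0.2, -2.3]
finger_gap: 0.246
grasp_force: 30.0
```

jog_arm --pt "0 0 1 0 0 0 1" --pt "0 0 1 0 0 0 0.2" --pt "0 0 1 0 0 0 0.2" --pt "0 0 1 0 0 0 0.2" --pt "0 0 -49 0 0 0 0.2"

```text
clock: 23.75
tool_pos: [0.6264, 0.0624, 0.1138]
tcp_rot: [0.699, 0.715, -0.004, -0.004]
contact_force: [-0.1, -0.5, 0.4]
finger_gap: 0.4
grasp_force: 0.0
```

jog_arm --pt "0 0 -45 0 0 0 0.2" --pt "-20 -40 -50 0 0 0 0.2" --pt "-40 -85 -50 0 0 0 0.2" --pt "-60 -120 -50 0 0 0 0.2" --pt "-76 -130 -50 0 0 0 0.2"

```text
clock: 24.25
tool_pos: [0.4986, -0.017, 0.169]
tcp_rot: [0.699, 0.715, -0.0, -0.0]
contact_force: [1.0, 0.4, -0.4]
finger_gap: 0.401
grasp_force: 0.0
```

Run:
```python
from h import *
plan((.499,-.016,.1,1),(.499,-.016,.065,1))
for n in("scene","side"):
    c=cap(n);w=world(c);cv2.imwrite(f"pics/{n}5.png",c["pixels"])
    for o in knobs(c,BLUE,.045,.1,((.3,.75),(-.15,.5))): print(n,*o)
    for o in knobs(c,((0,130,50),(8,255,255)),.045,.1,((.3,.75),(-.15,.5))): print(n,'red',*o)
    m=(w[...,2]>.05)&(w[...,2]<.07)&(w[...,0]>.38)&(w[...,0]<.6)&(w[...,1]>-.45)&(w[...,1]<-.22)
    p=w[m];print(len(p), cv2.minAreaRect(p[:,:2].astype(np.float32)),np.median(p[:,2]))
c=cap("wrist");w=world(c)
q=w[(w[...,2]>.081)&(w[...,2]<.092)&(w[...,0]>.47)&(w[...,0]<.515)&(w[...,1]>-.09)&(w[...,1]<.04)];print(len(q),q.min(0),q.max(0),np.median(q,0))
```

```text
{'clock': 24.25, 'tool_pos': [0.499, -0.017, 0.169], 'tcp_rot': [0.699, 0.715, -0.0, -0.0], 'contact_force': [1.041, 0.371, -0.405], 'finger_gap': 0.401, 'grasp_force': 0.0}
[[-0.023, 1.0, -0.001], [1.0, 0.023, 0.0], [0.0, -0.001, -1.0]] [-0.127, 0.32, 1.832, -0.0, 0.99, -0.15]
(0.499, -0.016, 0.1, 1) [ 1.   0.5 69. ] [-0.  -0.   0.3]
(0.499, -0.016, 0.065, 1) [  1.    0.5 104. ] [-0.  -0.   0.3]
scene 71 [0.621 0.054 0.061] [0.642 0.076 0.089] [0.63  0.064 0.085]
scene 74 [ 0.621 -0.016  0.064] [0.642 0.009 0.089] [ 0.632 -0.005  0.086]
scene 91 [ 0.62  -0.093  0.062] [ 0.642 -0.072  0.088] [ 0.632 -0.084  0.085]
scene red 23 [ 0.421 -0.043  0.053] [ 0.438 -0.031  0.078] [ 0.431 -0.038  0.073]
1112 ((0.49214309453964233, -0.3271498680114746), (0.05650116130709648, 0.13151328265666962), 2.4190099239349365) 0.06255427602679617
side 78 [0.617 0.055 0.047] [0.659 0.109 0.09 ] [0.629 0.066 0.086]
side 84 [ 0.618 -0.016  0.048] [0.651 0.048 0.089] [ 0.629 -0.004  0.086]
side 91 [ 0.619 -0.093  0.063] [ 0.641 -0.072  0.09 ] [ 0.629 -0.082  0.086]
side red 93 [ 0.415 -0.044  0.047] [ 0.443 -0.007  0.079] [ 0.425 -0.031  0.075]
1501 ((0.49031320214271545, -0.3261908292770386), (0.05526579171419144, 0.13243138790130615), 3.199786424636841) 0.06292856374849991
2026 [ 0.49386614 -0.0764335   0.08106381] [0.5148608  0.03974419 0.08975675] [ 0.50047914 -0.01634072  0.08666565]
```

View pics/scene5.png

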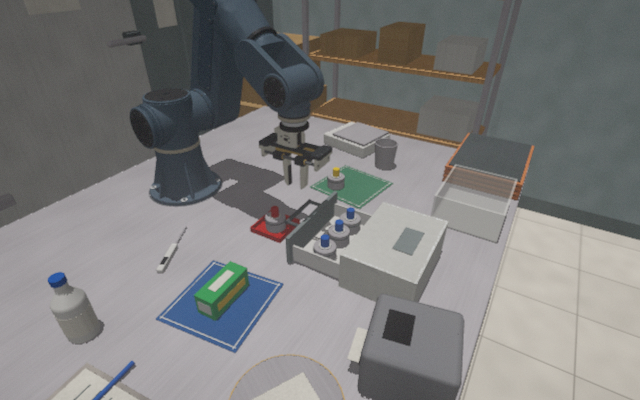

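The scene view shows three blue tins upright in the drawer (325,245), (338,230), (350,217). The red tin is in the tray and the carton on the mat. Now I'll pinch the handle and push it shut gently.

jog_arm --pt "1 1 45 0 0 0 0.4" --pt "1 1 70 0 0 0 0.4" --pt "1 1 95 0 0 0 0.4" --pt "1 1 103 0 0 0 0.4" --pt "1 1 103 0 0 0 0.4"

```text
clock: 24.9
tool_pos: [0.5026, -0.0149, 0.065]
tcp_rot: [0.699, 0.715, -0.0, -0.001]
contact_force: [-0.3, 0.1, 0.5]
finger_gap: 0.302
grasp_force: 0.0
```

jog_arm --pt "0 0 0 0 0 0 1" --pt "0 0 0 0 0 0 1" --pt "0 0 0 0 0 0 1" --pt "0 0 0 0 0 0 1"

```text
clock: 25.3
tool_pos: [0.5027, -0.0154, 0.0665]
tcp_rot: [0.699, 0.715, 0.0, 0.0]
contact_force: [-2.9, 0.3, 6.6]
finger_gap: 0.122
grasp_force: 30.0
```

jog_arm --pt "0 4 0 0 0 0 1" --pt "0 12 0 0 0 0 1" --pt "0 22 0 0 0 0 1" --pt "0 34 0 0 0 0 1" --pt "0 46 0 0 0 0 1"

```text
clock: 25.8
tool_pos: [0.549, -0.0146, 0.0666]
tcp_rot: [0.699, 0.715, 0.0, 0.0]
contact_force: [-3.4, -1.5, 7.5]
finger_gap: 0.123
grasp_force: 30.0
```

jog_arm --pt "0 12 0 0 0 0 1" --pt "0 24 0 0 0 0 1" --pt "0 36 0 0 0 0 1" --pt "0 48 0 0 0 0 1" --pt "0 60 0 0 0 0 1"

```text
clock: 26.3
tool_pos: [0.609, -0.0136, 0.0666]
tcp_rot: [0.699, 0.715, -0.0, 0.001]
contact_force: [-2.5, -4.9, 5.2]
finger_gap: 0.118
grasp_force: 30.0
```

jog_arm --pt "0 10 0 0 0 0 1" --pt "0 20 0 0 0 0 1" --pt "0 28 0 0 0 0 1" --pt "0 34 0 0 0 0 1" --pt "0 38 0 0 0 0 1"

```text
clock: 26.8
tool_pos: [0.6471, -0.013, 0.0666]
tcp_rot: [0.699, 0.715, -0.0, 0.001]
contact_force: [-2.9, -5.5, 6.2]
finger_gap: 0.116
grasp_force: 30.0
```

jog_arm --pt "0 2 0 0 0 0 1" --pt "0 3 0 0 0 0 1" --pt "0 4 0 0 0 0 1"

```text
clock: 27.1
tool_pos: [0.6486, -0.0129, 0.0665]
tcp_rot: [0.699, 0.715, -0.002, -0.001]
contact_force: [-18.6, -6.5, 16.5]
finger_gap: 0.118
grasp_force: 30.0
```

jog_arm --pt "0 -2 0 0 0 0 0.4" --pt "0 -2 0 0 0 0 0.4" --pt "0 -2 0 0 0 0 0.4" --pt "0 -2 -50 0 0 0 0.4" --pt "0 -2 -100 0 0 0 0.4"

```text
clock: 27.6
tool_pos: [0.6478, -0.0118, 0.1657]
tcp_rot: [0.699, 0.715, -0.001, -0.001]
contact_force: [0.9, -0.1, 0.5]
finger_gap: 0.302
grasp_force: 0.0
```

jog_arm --pt "0 -50 -10 0 0 0 0.4" --pt "0 -100 -20 0 0 0 0.4" --pt "0 -150 -40 0 0 0 0.4" --pt "0 -200 -60 0 0 0 0.4" --pt "0 -240 -60 0 0 0 0.4"

```text
clock: 28.1
tool_pos: [0.4077, -0.0176, 0.2271]
tcp_rot: [0.699, 0.715, 0.001, 0.001]
contact_force: [-0.0, -0.3, 1.1]
finger_gap: 0.299
grasp_force: 0.0
```

jog_arm --pt "0 -40 0 0 0 0 0.4" --pt "0 -80 0 0 0 0 0.4" --pt "0 -80 0 0 0 0 0.4" --pt "0 -80 0 0 0 0 0.4"

```text
clock: 28.5
tool_pos: [0.3289, -0.0195, 0.2262]
tcp_rot: [0.699, 0.715, 0.001, 0.001]
contact_force: [0.9, -0.5, 0.0]
finger_gap: 0.301
grasp_force: 0.0
```

Run:
```python
from h import *
st()
for n in("scene","side"):
    c=cap(n);w=world(c);cv2.imwrite(f"pics/{n}6.png",c["pixels"])
    for o in knobs(c,((0,130,50),(8,255,255)),.045,.1,((.3,.75),(-.15,.5))): print(n,'red',*o)
    m=(w[...,2]>.05)&(w[...,2]<.07)&(w[...,0]>.38)&(w[...,0]<.6)&(w[...,1]>-.45)&(w[...,1]<-.22)
    p=w[m];print(len(p), cv2.minAreaRect(p[:,:2].astype(np.float32)),np.median(p[:,2]))
    for y0,y1 in((.07,.118),(-.14,-.085)):
        q=w[(w[...,2]>.04)&(w[...,2]<.088)&(w[...,0]>.66)&(w[...,0]<.72)&(w[...,1]>y0)&(w[...,1]<y1)];print('panel',len(q),np.median(q,0))
    q=w[(w[...,2]>.082)&(w[...,2]<.09)&(w[...,0]>.63)&(w[...,0]<.665)&(w[...,1]>-.1)&(w[...,1]<.08)];print('bar',np.median(q,0))
```

```text
{'clock': 28.5, 'tool_pos': [0.329, -0.019, 0.226], 'tcp_rot': [0.699, 0.715, 0.001, 0.001], 'contact_force': [0.942, -0.529, 0.042], 'finger_gap': 0.301, 'grasp_force': 0.0}
[[-0.023, 1.0, 0.002], [1.0, 0.023, -0.0], [-0.0, 0.002, -1.0]] [-0.201, -0.087, 2.144, 0.0, 1.083, -0.224]
1111 ((0.49156537652015686, -0.32740870118141174), (0.05595691129565239, 0.13205395638942719), 2.809049129486084) 0.0626059056285357
panel 0 [nan nan nan]
panel 0 [nan nan nan]
bar [ 0.65056264 -0.01322622  0.08447811]
side red 83 [ 0.415 -0.042  0.05 ] [ 0.435 -0.021  0.079] [ 0.425 -0.032  0.075]
1508 ((0.49013134837150574, -0.32653796672821045), (0.05560821294784546, 0.13174836337566376), 3.7626609802246094) 0.06289304813977396
panel 81 [0.69114303 0.09766103 0.06804489]
panel 170 [ 0.69477262 -0.11550295  0.0643015 ]
bar [ 0.64730573 -0.01228598  0.08527242]
  return _methods._mean(a, axis=axis, dtype=dtype,
  ret = um.true_divide(
```

View pics/side6.png

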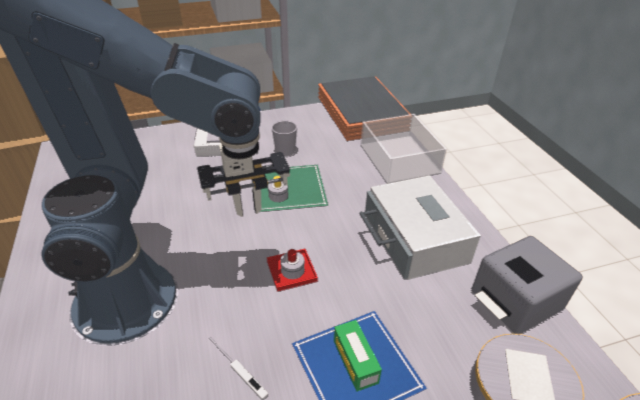

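The side view shows the drawer shut: the panel is at its starting position to within 1 mm. The red tin is in the tray (292,263), the carton on the mat (357,353) and the arm clear.

```bash
python3 -c "
from bench import env
print(env.job_done())"
```

```text
the job is handed in; nothing more can be done
None
```

The job is handed in, with no verdict returned: the carton is upright on the mat, the red-knobbed tin is in the red tray, the yellow-knobbed tin is left in place, and the drawer is shut with the three blue-knobbed tins inside, last seen upright just before closing.

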